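# Set up a sine bar on gauge blocks with the taper block on it

## Task

Set up the sine bar on the black granite plate to check the brass taper block. Near the left end of the plate, midway between its front and back edges, stand the thick steel gauge block with the thin white one squarely on top of it; then gently set the sine bar lengthwise along the plate with the roller away from its end stop on the white block and the roller at the end-stop end down on the granite to the right; last, lay the taper block on the bar, its base flat on the bar and its thick end close up to the end stop, so that its sloping face comes out level. Leave the dark block, the cutters and the screwdriver alone, and let go of everything.

Things in the scene. Friction and masses are not known exactly. Their poses are not given: they have to be found in the camera images.
- granite_plate: Black granite surface plate, fixed, 120 x 180 mm and 30 mm high over the worktop, on small rubber feet. Origin: centre of its underside; its top face is at z = 30 mm. z up; its long side lies along its y axis, +y towards its left end as the robot sees it; +x away from the robot (it is turned by up to about 10 degrees).
- steel_block: Thick square gauge block of bright steel, 24 x 24 mm and 20 mm high, with a small hole in the middle of the top. 85 g. Origin: centre of its underside, z up.
- white_block: Thin square gauge block of white ceramic, 24 x 24 mm and 8 mm high, with a small hole in the middle of the top. 30 g. Origin: centre of its underside, z up.
- dark_block: Dark grey carbide square gauge block, 24 x 24 mm and 14 mm high: not needed for this angle, must stay where it is. Origin: centre of its underside.
- sine_bar: Steel sine bar, 0.45 kg, 25 mm wide (y), on two fixed 20 mm rollers, axes at x = -50 and +50, z = 10 mm. Origin: midway between rollers at their underside; x along the bar, z up. Flat top z = 36 mm, x = -60 to 60; body z = 20 to 36 mm, down to 9 for |x| < 38. End stop at the -x end: x = -66 to -60, z = 12 to 46 mm. Grip across the middle. With 28 mm under the +x roller it slopes at 16.3 deg.
- taper_block: Brass taper block (wedge), 0.18 kg, 50 mm long (x), 30 mm wide (y), flat base; 22.6 mm high at its thick end (x = -12 mm), 8 mm at its thin end (x = +38 mm); upper face with two screw holes slopes at 16.3 deg. Origin: on the base below the hole near the thick end, not the centre; x along the base to the thin end, z square to the base. Grip it across its 30 mm width.
- cutters: Side cutters with red handles, 51 x 117 x 13 mm, lying on the worktop: leave alone. Origin: about its middle.
- screwdriver: Small screwdriver with a yellow handle, 19 x 137 x 19 mm, lying on the worktop: leave alone. Origin: about its middle.
There are look-alikes about, which are no part of the job. Of the things that look like the taper_block, take the one that is nearest to the robot's base at the start.

How it is judged:
On the way, in this order (a step that is already met when the one before it is completed fails the run):
1. the steel block stands on the left part of the plate with the white block squarely on it, both let go (z of steel_block in the frame of granite_plate between 0.026 and 0.034 m and x of steel_block in the frame of granite_plate between -0.03 and 0.03 m and y of steel_block in the frame of granite_plate between 0.03 and 0.078 m and horizontal distance between white_block and steel_block below 0.008 m and z of white_block in the frame of steel_block between 0.017 and 0.023 m and angle between each of steel_block, white_block's own z axis and vertical below 0.06 rad and contact force between each of steel_block, white_block and the fingers below 0.05 N), for 0.2 s.
2. the sine bar rests with its high roller on the white block and its low roller on the granite, let go (z of steel_block in the frame of granite_plate between 0.026 and 0.034 m and x of steel_block in the frame of granite_plate between -0.03 and 0.03 m and y of steel_block in the frame of granite_plate between 0.03 and 0.078 m and horizontal distance between white_block and steel_block below 0.008 m and z of white_block in the frame of steel_block between 0.017 and 0.023 m and angle between each of steel_block, white_block's own z axis and vertical below 0.06 rad and angle between sine_bar's own z axis and vertical between 0.264 and 0.304 rad and x of white_block in the frame of sine_bar between 0.036 and 0.064 m and y of white_block in the frame of sine_bar between -0.012 and 0.012 m and contact force between sine_bar and white_block above 0.3 N and contact force between sine_bar and granite_plate above 0.3 N and angle between the y axis of sine_bar and the x axis of granite_plate, either way round below 0.2 rad and x of sine_bar in the frame of granite_plate between -0.03 and 0.03 m and contact force between sine_bar and the fingers below 0.05 N), for 0.2 s.
At the end, for the whole second after the job is handed in: Steel block on the left half of the plate, white on it within 8 mm; sine bar along the plate (11 deg), middle within 30 mm of the centre line, rollers on white block and granite, slope 16.3 deg within 1.1; taper block flat on it, thick end within 14 mm of the stop; all released, at rest (all of step 2 and x of taper_block in the frame of sine_bar between -0.054 and -0.034 m and y of taper_block in the frame of sine_bar between -0.01 and 0.01 m and z of taper_block in the frame of sine_bar between 0.032 and 0.04 m and angle between the z axis of taper_block and the z axis of sine_bar, either way round below 0.06 rad and angle between the x axis of taper_block and the x axis of sine_bar, either way round below 0.2 rad and linear speed of each of steel_block, white_block, sine_bar, taper_block below 0.01 m/s and angular speed of each of steel_block, white_block, sine_bar, taper_block below 0.1 rad/s and contact force between each of steel_block, white_block, taper_block and the fingers below 0.05 N); the robot touches nothing.
It fails at once if the dark block, the cutters or the screwdriver is moved by more than 20 mm (distance of any of dark_block, cutters, screwdriver from where it was at the start of the episode above 0.02 m).
It fails at once if the sine bar or the taper block is banged down (over 60 N) (contact force between sine_bar and white_block above 60 N or contact force between sine_bar and granite_plate above 60 N or contact force between taper_block and sine_bar above 60 N).
It also fails if it takes over 120 s, if anything falls off the work surface, if the arm or the gripper's body presses on something with over 40 N, if the wrist force passes 120 N, or if a joint passes its speed limit or range.

## Robot

A 7-joint arm with a two-finger parallel gripper is mounted at the origin on a cart in front of the work surface, level with it; the furniture and walls round the work are solid. World frame = base frame: x ahead of the robot, y to its left, z up, the work surface at z = 0. Lengths are in m, angles in rad, forces in N, time in s.
With the tool pointing down it reaches from about 0.4 to 0.9 m from the base axis. Payload 5.5 kg.
Tool frame: the origin (TCP) lies between the finger pads; the fingertips stand 8 mm ahead of it and the grasp point (between the pads) lies 11 mm behind it; z points along the fingers, y is the line along which they close (so a half turn about z gives the same grasp; the last joint's range is limited). The gripper opens to 92 mm and grips with 3 to 60 N. Pads are 19 mm wide; open, the fingers measure 130 mm over their backs; the gripper's body (75 mm by 190 mm) begins 47 mm behind the grasp point.
Start: joints at [-0.94, 0.501, -0.427, 1.55, 0.221, 1.138, -0.21], TCP at [0.234, 0.607, 0.235] pointing down, gripper open.
Joint ranges: [-2.88, 2.88], [-0.31, 2.03], [-1.54, 1.56], [0.2, 2.42], [-1.41, 4.55], [0.19, 2.02], [-2.57, 2.57]. Speed limits (rad/s): [2.57, 2.57, 3.14, 3.14, 3.14, 3.14, 3.14].

## Interface

Orientations are given as a unit quaternion [w, x, y, z].
In Python, from workcell import read_state, snapshot, camera_info, hand_in, look_for, regions_of gives the robot as it stands.
- The arm moves only by the tool jog_arm, never from a script. Its argument "commands" is a list of rows, each a list of 5 numbers: the gripper's target within -1 to 1 (shut at 1, half-way at 0, fully open at -1), then the shift along the tool's x, y, z in mm, then the turn about the tool's z in degrees. In form: [[gripper, tx, ty, tz, spin], ...]. A call has exactly 10 rows; each row shifts and turns the commanded pose from where the row before left it, along the tool's axes as they then stand; what a row does not reach is not made up. A row lasts 1/8 s, in which the tool goes at most 62.5 mm and 10.7 degrees, less where a joint would pass 70% of its speed; a pose out of reach is approached as far as the arm can. A call with a gripper value outside its range is refused whole. The fingers move at their own pace and stop on an object; "squeeze" is the grip in N (left out, the last holds). Time passes only in rows, so rows that do not move let the fingers close, or fill a call up. It gives the time, the measured TCP pose, the force, the opening and the grip force at its end, in the units of the state.
- read_state(): the state, without advancing time (a new reading comes with each control period).
- snapshot(name): name is "scene" or "side" or "wrist"; returns (picture, depth): 400x640x3 uint8, red, green, blue; 400x640 float32, m along the optical axis (not along the pixel's ray), 0 where there is no reading.
- camera_info(name): a dict with "K" (3x3 intrinsics, pixels), "cam_to_world" (4x4, takes a point from camera to world coordinates). Camera axes: x right, y down, z forward; pixel columns grow to the right and rows downward; lengths in m; the calibration is good to about 2 mm. A picture is of the moment at which its call begins: read the wrist's pose just before it. camera_info takes no time and is no camera call; for the wrist camera it gives the pose at the moment of the call.
- hand_in(): hands the job in; it is judged then, once.
Trained networks look in the newest picture that a camera, given by its name, has taken for a name from the list of things; names that differ only in an ending like _2 or _b are one class to them, and where a whole thing is asked for, a point or a joint stands for the part that bears it (a point fixed in the world has none). Each returns a list of dicts, best first, with "conf" (0 to 1); they miss things now and then, are a little off and sometimes report something else, mostly with a low value. They report only what shows in the picture. A call takes as long as a camera call. They do not tell look-alikes from the thing itself.
- look_for(name, camera): "rect" ([left, top, right, bottom] in pixels, round what is visible of it).
- regions_of(name, camera): "region" (400x640 bool, what is visible of it) and "rect" ([left, top, right, bottom] in pixels, round what is visible of it).
The state is a dict: "time_s": time; "q": joint angles; "qd": joint speeds; "joint_torque": joint torques, N m; "ee_pos": TCP position; "tcp_rot": TCP orientation; "ft_force": force on the tool from outside, world axes, zero at the start; "torque": the same for the moment, N m; "gripper_width": opening from 0.0 (shut) to 1.0 (fully open); "gripper_force": force on a finger pad.
Only numpy, scipy, OpenCV 4.12 (cv2) and the standard library are available. Lean on these libraries where they do the work, as an engineer would, in place of code of your own. Each camera call takes 0.05 s, during which the arm holds its last target. There are 200 camera calls.

## Working session

There is one attempt and no reset: what is moved stays moved. The work goes in short steps, Python scripts to look and compute and a tool call to move; the robot and the scene stay as the last step left them, time stands still between calls to the robot, and variables do not carry over. Pictures are saved under pics/ and viewed, at most 14 in all, crops included, and the job is handed in when it is done.

Besides the shell and the picture viewer there is one more tool, called after "Request:" by a JSON object that holds its "method" and its "body", one argument or row to a line. jog_arm: Moves the arm, as the interface text tells. Its arguments: {"type":"object","properties":{"commands":{"type":"array","items":{"type":"array","items":{"type":"number"}}},"squeeze":{"type":"number"}},"required":["commands"]}

```bash
ls; mkdir -p pics; cat > h.py <<'E'
import numpy as np, cv2
from workcell import *
def snap(n,f=None):
    info=camera_info(n); p,d=snapshot(n)
    if f: cv2.imwrite('pics/'+f,p[:,:,::-1])
    return p,d,info
def world(d,info):
    K=np.array(info['K']);T=np.array(info['cam_to_world'])
    v,u=np.mgrid[0:400,0:640]
    P=np.stack([(u-K[0,2])/K[0,0]*d,(v-K[1,2])/K[1,1]*d,d],-1)
    return P@T[:3,:3].T+T[:3,3]
E
python3 - <<'E'
from h import *
s=read_state();print(s)
out=[]
for n in ['scene','side']:
    p,d,i=snap(n); out.append(p); W=world(d,i)
    print(n,np.round(i['cam_to_world'],3).tolist())
    for o in ['granite_plate','steel_block','white_block','dark_block','sine_bar','taper_block','cutters','screwdriver']:
        for r in regions_of(o,n):
            if r['conf']<.3: continue
            m=r['region']&(d>0); q=W[m]
            print(n,o,round(r['conf'],2),np.round(r['rect']).tolist(),np.round(np.median(q,0),3),np.round(np.percentile(q,[2,98],0),3).tolist())
cv2.imwrite('pics/a.png',out[0][:,:,::-1]);cv2.imwrite('pics/b.png',out[1][:,:,::-1])
E
```

```text
pics
{'time_s': 0.0, 'q': array([-0.93976725,  0.50182634, -0.4267683 ,  1.55144755,  0.22080667,
        1.13831362, -0.2103469 ]), 'qd': array([ 2.57951366e-04,  8.86697973e-04,  3.17066357e-05, -7.95147730e-04,
        2.15563825e-03, -9.57285400e-04,  6.68041437e-04]), 'joint_torque': array([-5.98309580e-04, -5.66599274e+01, -5.81573054e+00, -2.79120326e+01,
       -6.83929282e-02,  3.06517573e-02,  1.77128591e-04]), 'ee_pos': array([0.23354492, 0.60585709, 0.23369083]), 'tcp_rot': array([-1.97607184e-04,  1.82884228e-01,  9.83133978e-01, -9.49338239e-04]), 'ft_force': array([ 0.28986375, -0.14752262, -0.16445156]), 'torque': array([ 0.04036306, -0.02734162,  0.00786468]), 'gripper_force': 0.0, 'gripper_width': 1.0004519267459884}
scene [[0.565, -0.554, 0.612, -0.198], [-0.825, -0.396, 0.403, -0.68], [0.019, -0.732, -0.681, 0.842], [0.0, 0.0, 0.0, 1.0]]
scene granite_plate 0.74 [276.0, 184.0, 286.0, 197.0] [ 0.522 -0.093  0.007] [[0.508, -0.105, -0.002], [0.543, -0.073, 0.011]]
scene granite_plate 0.59 [171.0, 147.0, 256.0, 200.0] [0.459 0.082 0.029] [[0.408, 0.005, 0.001], [0.52
[... 1387 characters left out ...]
.0, 208.0, 313.0, 219.0] [ 0.525 -0.183  0.008] [[0.513, -0.197, -0.002], [0.54, -0.173, 0.012]]
side sine_bar 0.7 [341.0, 174.0, 371.0, 207.0] [ 0.45  -0.345  0.026] [[0.438, -0.474, -0.003], [0.49, -0.297, 0.041]]
side taper_block 0.92 [314.0, 231.0, 336.0, 259.0] [ 0.43  -0.059  0.011] [[0.416, -0.126, -0.002], [0.456, -0.035, 0.02]]
side taper_block 0.77 [246.0, 208.0, 270.0, 228.0] [ 0.609 -0.12   0.01 ] [[0.595, -0.146, 0.0], [0.627, -0.098, 0.02]]
side cutters 0.5 [350.0, 168.0, 366.0, 182.0] [ 0.492 -0.518  0.006] [[0.458, -0.568, -0.004], [0.509, -0.418, 0.043]]
side screwdriver 0.63 [340.0, 169.0, 350.0, 178.0] [ 0.527 -0.484  0.011] [[0.52, -0.579, -0.004], [0.553, -0.464, 0.017]]
```

```bash
python3 - <<'E'
import cv2
a=cv2.imread('pics/a.png')[130:310,150:490]; cv2.imwrite('pics/a2.png',cv2.resize(a,None,fx=2.3,fy=2.3,interpolation=cv2.INTER_CUBIC))
E
```

```text
(no output)
```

View pics/a2.png

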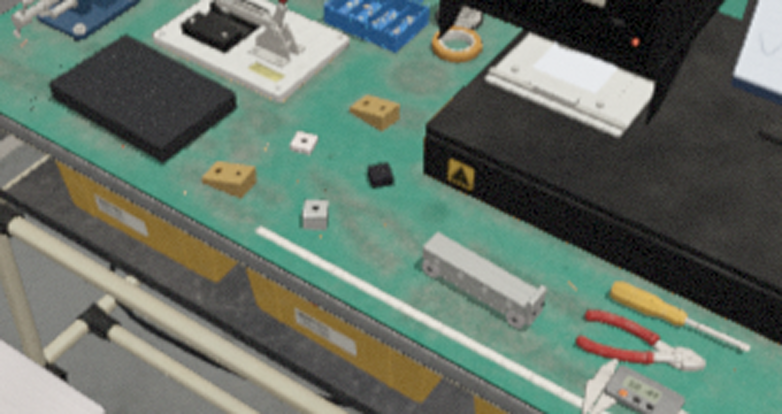

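The crop shows the granite plate at upper left. There are two brass wedges, at original pixels (250,208) and (313,178). The near one, at (0.43,-0.07), is closest to the base, so it is the taper block. White is at (281,192), steel at (287,223), dark at (315,206), and the sine bar at (360,252) has its stop at the right end.

I'll move over for a wrist view.

Request:
{"method": "jog_arm", "body": {
  "commands": [
    [-1,0,0,0,-10.5],
    [-1,0,0,0,-10.5],
    [-1,-18,-50,-5,0],
    [-1,-18,-50,-5,0],
    [-1,-18,-50,-5,0],
    [-1,-18,-50,-5,0],
    [-1,-18,-50,-5,0],
    [-1,-18,-50,-5,0],
    [-1,-18,-50,-5,0],
    [-1,-18,-50,-5,0]
  ]
}}

```text
time_s: 2.15
ee_pos: [0.3777, 0.2048, 0.2753]
tcp_rot: [0.001, 0.001, 1.0, 0.0]
ft_force: [0.6, 0.2, -0.9]
gripper_width: 1.003
gripper_force: 0.0
```

Request:
{"method": "jog_arm", "body": {
  "commands": [
    [-1,-18,-50,-5,0],
    [-1,-18,-50,-5,0],
    [-1,-18,-50,-5,0],
    [-1,-18,-50,-5,0],
    [-1,-18,-50,-5,0],
    [-1,-18,-50,-5,0],
    [-1,0,0,0,0],
    [-1,0,0,0,0],
    [-1,0,0,0,0],
    [-1,0,0,0,0]
  ]
}}

```text
time_s: 3.4
ee_pos: [0.4847, -0.0925, 0.3048]
tcp_rot: [0.0, -0.001, 1.0, 0.0]
ft_force: [-0.0, 0.4, 0.9]
gripper_width: 1.003
gripper_force: 0.0
```

```bash
cat >> h.py <<'E'
def pose():
    s=read_state(); w,x,y,z=s['tcp_rot']
    from scipy.spatial.transform import Rotation as R
    return np.array(s['ee_pos']),R.from_quat([x,y,z,w]).as_matrix(),s
def look(n,objs,f=None,minc=.3):
    p,d,i=snap(n,f); W=world(d,i); res={}
    for o in objs:
        for r in regions_of(o,n):
            if r['conf']<minc: continue
            q=W[r['region']&(d>0)]
            if len(q)<10: continue
            zt=np.percentile(q[:,2],97); t=q[q[:,2]>zt-.006]
            (c,wh,a)=cv2.minAreaRect((t[:,:2]*1000).astype(np.float32))
            print(n,o,round(r['conf'],2),np.round(r['rect']).astype(int).tolist(),'top z %.4f'%zt,'c',np.round(c,1),'size',np.round(wh,1),'ang',round(a,1),'med',np.round(np.median(t,0),4))
            res.setdefault(o,[]).append((q,t))
    return p,d,W,res
E
python3 - <<'E'
from h import *
p,R,s=pose();print(p,R[:,1],s['q'],s['time_s'])
print(np.round(camera_info('wrist')['cam_to_world'],3))
look('wrist',['steel_block','white_block','dark_block','taper_block','sine_bar','granite_plate'],'w1.png')
E
```

```text
[ 0.48466522 -0.09246949  0.30475221] [-1.08670242e-03  9.99999384e-01  2.25057444e-04] [ 1.45563744e-01  1.21504436e-01 -1.23620606e-02  1.86008742e+00
  1.38430636e-03  1.15999499e+00  1.70462305e+00] 3.4
[[-0.002  0.954  0.299  0.404]
 [ 1.     0.002  0.    -0.094]
 [-0.     0.299 -0.954  0.455]
 [ 0.     0.     0.     1.   ]]
wrist steel_block 0.66 [249, 110, 273, 139] top z 0.0219 c [ 438.7 -173.6] size [23.8 24.1] ang 32.5 med [ 0.4385 -0.1732  0.0204]
wrist white_block 0.48 [310, 176, 328, 196] top z 0.0097 c [524.1 -92.5] size [24.3 23.9] ang 16.7 med [ 0.5235 -0.0925  0.0081]
wrist dark_block 0.76 [244, 173, 263, 197] top z 0.0156 c [ 527.6 -192. ] size [21.7 23.3] ang 50.5 med [ 0.5268 -0.1916  0.0143]
wrist taper_block 0.91 [323, 109, 359, 134] top z 0.0227 c [433.1 -74. ] size [29.8 26.5] ang 0.4 med [ 0.433  -0.0774  0.0196]
wrist taper_block 0.84 [282, 228, 314, 250] top z 0.0227 c [ 609.3 -138.2] size [23.2 31.9] ang 88.3 med [ 0.6087 -0.1402  0.0197]
wrist sine_bar 0.64 [63, 127, 178, 150] top z 0.0455 c [ 448.2 -422.8] size [ 7.3 24.7] ang 87.5 med [ 0.4481 -0.4214  0.0452]
wrist granite_plate 0.94 [385, 105, 527, 197] top z 0.0316 c [471.5  96.3] size [180.5 120.1] ang 87.4 med [0.4671 0.0947 0.03  ]
```

View pics/w1.png

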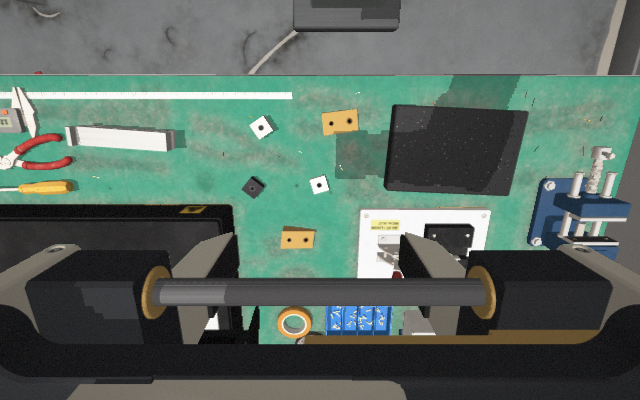

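The view shows steel at (261,127), white (319,185), dark (253,187), near taper (340,121), plate (456,150) and bar (120,139). All the sizes match the description. Going for the steel block.

Request:
{"method": "jog_arm", "body": {
  "commands": [
    [-0.1,23,-40.5,0,0],
    [-0.1,23,-40.5,0,0],
    [-0.1,0,0,50,-8.1],
    [-0.1,0,0,50,-8.1],
    [-0.1,0,0,50,-8.1],
    [-0.1,0,0,50,-8.2],
    [-0.1,0,0,45,0],
    [-0.1,0,0,0,0],
    [-0.1,0,0,0,0],
    [-0.1,0,0,0,0]
  ]
}}

```text
time_s: 5.0
ee_pos: [0.4405, -0.1754, 0.0618]
tcp_rot: [0.002, -0.279, 0.96, -0.001]
ft_force: [0.6, -0.8, -0.2]
gripper_width: 0.549
gripper_force: 0.0
```

```bash
cat >> h.py <<'E'
def go(x,y,z,ang,half=True):
    """needed spin first, then tool shifts (mm, deg) to reach x,y,z (mm) with tool y at ang deg"""
    p,R,s=pose(); a=np.degrees(np.arctan2(R[1,1],R[0,1]))
    e=(ang-a+90)%180-90 if half else (ang-a+180)%360-180
    b=np.radians(a+e); Y=np.array([np.cos(b),np.sin(b)]); X=np.array([Y[1]*-1,Y[0]])
    d=np.array([x,y])-p[:2]*1000
    print('at',np.round(p*1000,1),'ang',round(a,1),'grip',round(s['gripper_width']*92,1),'spin',round(-e,1),'then tx,ty,tz',np.round([d@X,d@Y,p[2]*1000-z],1),'q7',round(s['q'][6],2),'t',s['time_s'])
E
python3 - <<'E'
from h import *
go(438.7,-173.6,9.5,122.5)
p,d,W,res=look('wrist',['steel_block','taper_block','sine_bar'],'w2.png')
for q,t in res.get('taper_block',[]):
    k=q[q[:,2]>.006]; A=np.c_[k[:,:2],np.ones(len(k))]; print(np.linalg.lstsq(A,k[:,2],rcond=None)[0],np.percentile(k,[1,99],0))
E
```

```text
at [ 440.5 -175.4   61.8] ang 122.4 grip 50.5 spin -0.1 then tx,ty,tz [ 0.6  2.5 52.3] q7 2.46 t 5.0
wrist steel_block 0.92 [305, 199, 342, 241] top z 0.0213 c [ 438.4 -174. ] size [24.2 23.4] ang 31.7 med [ 0.4376 -0.1746  0.0202]
wrist sine_bar 0.76 [0, 18, 158, 168] top z 0.0374 c [ 454.1 -339.9] size [80.7 26.5] ang 85.8 med [ 0.4525 -0.3375  0.0362]
```

View pics/w2.png

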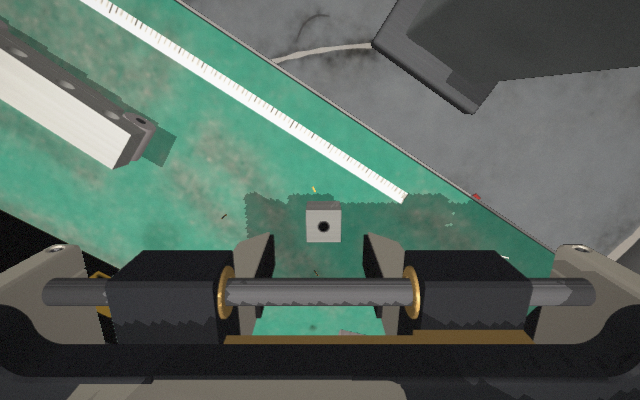

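Steel block sits between the open fingers at (323,222), square to the pads. Descend and grip.

Request:
{"method": "jog_arm", "body": {
  "commands": [
    [-0.1,0.5,2,25,0],
    [-0.1,0,0,20,0],
    [-0.1,0,0,7,0],
    [-0.1,0,0,0,0],
    [1,0,0,0,0],
    [1,0,0,0,0],
    [1,0,0,0,0],
    [1,0,0,0,0],
    [1,0,0,0,0],
    [1,0,0,0,0]
  ],
  "squeeze": 20
}}

```text
time_s: 6.45
ee_pos: [0.4379, -0.1733, 0.0084]
tcp_rot: [0.001, -0.279, 0.96, -0.0]
ft_force: [-0.1, 1.6, 7.3]
gripper_width: 0.26
gripper_force: 21.0
```

Request:
{"method": "jog_arm", "body": {
  "commands": [
    [1,0,0,-30,0],
    [1,0,0,-50,0],
    [1,0,0,-20,0],
    [1,0,0,0,9],
    [1,0,0,0,9],
    [1,0,0,0,9],
    [1,0,0,0,8.1],
    [1,0,0,0,0],
    [1,0,0,0,0],
    [1,0,0,0,0]
  ]
}}

```text
time_s: 7.7
ee_pos: [0.4372, -0.1733, 0.1077]
tcp_rot: [-0.0, 0.023, 1.0, 0.0]
ft_force: [0.4, 0.6, -0.6]
gripper_width: 0.261
gripper_force: 20.0
```

```bash
python3 -c "
from h import *
go(474,151.2,100,87.4)"
```

```text
at [ 437.2 -173.3  107.7] ang 87.4 grip 24.0 spin 0.0 then tx,ty,tz [-22.  325.8   7.7] q7 1.91 t 7.7
```

Request:
{"method": "jog_arm", "body": {
  "commands": [
    [1,-3,45,0,0],
    [1,-3,50,0,0],
    [1,-3,50,0,0],
    [1,-3,50,0,0],
    [1,-3,50,0,0],
    [1,-3,50,0,0],
    [1,-4,30.8,0,0],
    [1,0,0,30,0],
    [1,0,0,20,0],
    [1,0,0,0,0]
  ]
}}

```text
time_s: 8.95
ee_pos: [0.4729, 0.1506, 0.0563]
tcp_rot: [-0.002, 0.023, 1.0, -0.001]
ft_force: [0.2, 0.7, -1.1]
gripper_width: 0.261
gripper_force: 20.0
```

Request:
{"method": "jog_arm", "body": {
  "commands": [
    [1,0,0,0,0],
    [1,0,0,8,0],
    [1,0,0,6,0],
    [1,0,0,2,0],
    [1,0,0,0,0],
    [1,0,0,0,0],
    [1,0,0,0,0],
    [1,0,0,0,0],
    [1,0,0,0,0],
    [1,0,0,0,0]
  ]
}}

```text
time_s: 10.2
ee_pos: [0.4744, 0.1511, 0.0417]
tcp_rot: [0.0, 0.023, 1.0, 0.0]
ft_force: [0.6, -0.7, -1.0]
gripper_width: 0.261
gripper_force: 20.0
```

```bash
python3 -c "
from h import *
go(474,151.2,38.5,87.4)"
```

```text
at [474.4 151.1  41.7] ang 87.3 grip 24.0 spin -0.1 then tx,ty,tz [0.4 0.  3.2] q7 1.17 t 10.2
```

Not in contact yet; lower 2.5 mm more, then release to a partial opening and rise.

Request:
{"method": "jog_arm", "body": {
  "commands": [
    [1,0,0,1.5,0],
    [1,0,0,1.5,0],
    [1,0,0,0,0],
    [1,0,0,0,0],
    [0.2,0,0,0,0],
    [0.2,0,0,0,0],
    [0.2,0,0,0,0],
    [0.2,0,0,-20,0],
    [0.2,0,0,-50,0],
    [0.2,0,0,-50,0]
  ]
}}

```text
time_s: 11.45
ee_pos: [0.4739, 0.151, 0.1597]
tcp_rot: [-0.001, 0.023, 1.0, -0.0]
ft_force: [0.7, 0.0, 0.4]
gripper_width: 0.396
gripper_force: 0.0
```

```bash
python3 - <<'E'
from h import *
go(524.1,-92.5,60,106.7)
look('wrist',['steel_block','white_block','granite_plate'])
look('scene',['steel_block','granite_plate'])
E
```

```text
at [473.9 151.  159.7] ang 87.3 grip 36.5 spin -19.4 then tx,ty,tz [  21.9 -247.6   99.7] q7 1.17 t 11.45
wrist steel_block 0.98 [306, 177, 332, 209] top z 0.0513 c [475.2 150.4] size [23.4 24. ] ang 87.2 med [0.4744 0.1502 0.0502]
wrist white_block 0.68 [84, 226, 115, 253] top z 0.0095 c [524.3 -92. ] size [24.  25.3] ang 17.0 med [ 0.5233 -0.0903  0.0084]
wrist granite_plate 0.68 [160, 122, 357, 249] top z 0.0315 c [471.6  96.8] size [180.1 119.5] ang 87.4 med [0.4621 0.0934 0.0302]
scene steel_block 0.55 [190, 151, 205, 160] top z 0.0521 c [472.8 148. ] size [26. 23.] ang 77.0 med [0.4722 0.1474 0.0503]
scene granite_plate 0.65 [169, 144, 256, 198] top z 0.0329 c [468.5  95.5] size [184.9 122.8] ang 86.6 med [0.4615 0.0846 0.0302]
```

Steel is in place, square. On to the white block.

Request:
{"method": "jog_arm", "body": {
  "commands": [
    [0.1,0,0,0,-9.7],
    [0.1,0,0,0,-9.7],
    [0.1,4,-47,0,0],
    [0.1,4,-50,0,0],
    [0.1,4,-50,20,0],
    [0.1,5,-50,40,0],
    [0.1,5,-50.5,40,0],
    [0.1,0,0,0,0],
    [0.1,0,0,0,0],
    [0.1,0,0,0,0]
  ]
}}

```text
time_s: 13.05
ee_pos: [0.5244, -0.0875, 0.0615]
tcp_rot: [0.0, -0.147, 0.989, 0.0]
ft_force: [-0.1, 0.0, 0.6]
gripper_width: 0.454
gripper_force: 0.0
```

```bash
python3 - <<'E'
from h import *
go(524.1,-92.3,9,106.7)
look('wrist',['white_block'])
E
```

```text
at [524.4 -87.5  61.5] ang 106.9 grip 41.8 spin 0.2 then tx,ty,tz [ 1.6 -4.6 52.5] q7 2.02 t 13.05
wrist white_block 0.91 [294, 201, 332, 236] top z 0.0093 c [524.3 -92.8] size [24.7 23.5] ang 17.4 med [ 0.5231 -0.0928  0.0082]
```

Request:
{"method": "jog_arm", "body": {
  "commands": [
    [0.1,1.6,-5,25,-0.3],
    [0.1,0,0,20,0],
    [0.1,0,0,6,0],
    [0.1,0,0,0,0],
    [1,0,0,0,0],
    [1,0,0,0,0],
    [1,0,0,0,0],
    [1,0,0,0,0],
    [1,0,0,0,0],
    [1,0,0,0,0]
  ],
  "squeeze": 15
}}

```text
time_s: 14.4
ee_pos: [0.5245, -0.0945, 0.0108]
tcp_rot: [0.001, -0.148, 0.989, -0.0]
ft_force: [-1.5, 0.9, 6.2]
gripper_width: 0.257
gripper_force: 15.0
```

Request:
{"method": "jog_arm", "body": {
  "commands": [
    [1,0,0,-30,0],
    [1,0,0,-50,0],
    [1,0,0,-20,0],
    [1,0,0,0,10],
    [1,0,0,0,10],
    [1,0,0,0,0],
    [1,0,0,0,0],
    [1,0,0,0,0],
    [1,0,0,0,0],
    [1,0,0,0,0]
  ]
}}

```text
time_s: 15.65
ee_pos: [0.5238, -0.0946, 0.11]
tcp_rot: [-0.0, 0.026, 1.0, 0.0]
ft_force: [-1.1, -0.3, 0.2]
gripper_width: 0.257
gripper_force: 15.0
```

```bash
python3 - <<'E'
from h import *
go(474.8,150.5,100,87.3)
E
```

```text
at [523.8 -94.6 110. ] ang 87.0 grip 23.7 spin -0.3 then tx,ty,tz [ 60.5 242.5  10. ] q7 1.72 t 15.65
```

Request:
{"method": "jog_arm", "body": {
  "commands": [
    [1,12,42,0,-0.3],
    [1,12,50,0,0],
    [1,12,50,0,0],
    [1,12,50,0,0],
    [1,12.5,50.5,0,0],
    [1,0,0,20,0],
    [1,0,0,20,0],
    [1,0,0,0,0],
    [1,0,0,0,0],
    [1,0,0,0,0]
  ]
}}

```text
time_s: 16.9
ee_pos: [0.4757, 0.1506, 0.0709]
tcp_rot: [0.001, 0.024, 1.0, 0.0]
ft_force: [-0.0, 0.0, -0.0]
gripper_width: 0.256
gripper_force: 15.0
```

```bash
python3 - <<'E'
from h import *
go(474.6,150.8,60.8,87.3)
look('wrist',['white_block','steel_block'],'w3.png')
E
```

```text
at [475.7 150.6  70.9] ang 87.3 grip 23.5 spin 0.0 then tx,ty,tz [ 1.1  0.1 10.1] q7 1.21 t 16.9
wrist white_block 0.72 [297, 232, 342, 276] top z 0.0695 c [476.3 149.7] size [23.8 25. ] ang 88.3 med [0.4747 0.1498 0.0684]
wrist steel_block 0.84 [299, 209, 339, 229] top z 0.0512 c [466.2 150.5] size [23.3  6.6] ang 87.8 med [0.4651 0.1504 0.05  ]
```

View pics/w3.png

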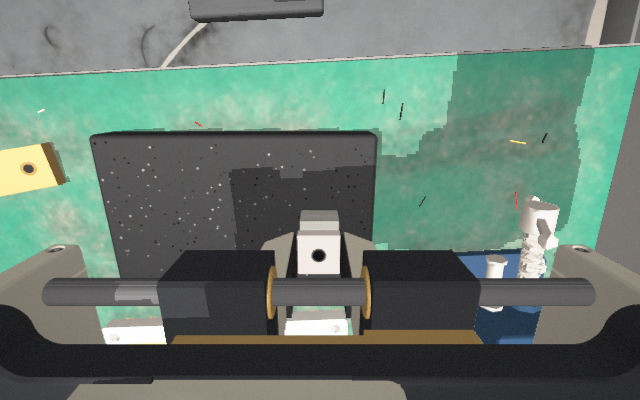

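White is level at (319,252), right above the steel at (319,218). Lower about 10.5 mm and release.

Request:
{"method": "jog_arm", "body": {
  "commands": [
    [1,1,0,6,0],
    [1,0,0,3,0],
    [1,0,0,1.3,0],
    [1,0,0,0,0],
    [1,0,0,0,0],
    [0.2,0,0,0,0],
    [0.2,0,0,0,0],
    [0.2,0,0,0,0],
    [0.2,0,0,-10,0],
    [0.2,0,0,-50,0]
  ]
}}

```text
time_s: 18.3
ee_pos: [0.4715, 0.1498, 0.1183]
tcp_rot: [-0.003, 0.023, 1.0, -0.001]
ft_force: [0.9, 0.6, -0.1]
gripper_width: 0.398
gripper_force: 0.0
```

Request:
{"method": "jog_arm", "body": {
  "commands": [
    [-0.2,0,0,-40,0],
    [-0.2,0,-50,0,0],
    [-0.2,0,-50,0,0],
    [-0.2,0,-50,0,0],
    [-0.2,0,-50,0,0],
    [-0.2,0,-50,0,0],
    [-0.2,0,-50,0,0],
    [-0.2,0,0,0,0],
    [-0.2,0,0,0,0],
    [-0.2,0,0,0,0]
  ]
}}

```text
time_s: 19.55
ee_pos: [0.4602, -0.1474, 0.1599]
tcp_rot: [-0.0, 0.022, 1.0, 0.0]
ft_force: [0.5, 0.6, -0.6]
gripper_width: 0.6
gripper_force: 0.0
```

```bash
python3 - <<'E'
from h import *
go(454,-360,100,177)
_,_,_,res=look('wrist',['white_block','steel_block','sine_bar','taper_block','dark_block'],'w4.png')
for q,t in res['sine_bar']:
    k=q[(q[:,2]>.032)&(q[:,2]<.040)]; print('bar top',cv2.minAreaRect((k[:,:2]*1000).astype(np.float32)))
for q,t in res.get('taper_block',[]):
    k=q[q[:,2]>.006]; A=np.c_[k[:,:2],np.ones(len(k))]; print(np.linalg.lstsq(A,k[:,2],rcond=None)[0],np.percentile(k,[1,99],0),cv2.minAreaRect((k[:,:2]*1000).astype(np.float32)))
E
```

```text
at [ 460.2 -147.4  159.9] ang 87.5 grip 55.2 spin -89.5 then tx,ty,tz [212.6  -4.9  59.9] q7 1.87 t 19.55
wrist steel_block 0.32 [0, 185, 34, 236] top z 0.0122 c [ 466.7 -465.6] size [37.5 83.4] ang 54.4 med [ 0.4889 -0.4705  0.0101]
wrist sine_bar 0.55 [6, 171, 173, 207] top z 0.0457 c [ 447.9 -422.7] size [ 8.3 24.6] ang 82.2 med [ 0.4474 -0.4211  0.0452]
wrist taper_block 0.7 [378, 130, 428, 172] top z 0.0227 c [432.7 -75.8] size [30.3 25.1] ang 6.6 med [ 0.432  -0.0784  0.0201]
wrist taper_block 0.55 [321, 305, 361, 324] top z 0.0229 c [ 610.5 -139.1] size [24.5 27.4] ang 82.7 med [ 0.6105 -0.1416  0.0202]
wrist dark_block 0.73 [274, 231, 295, 263] top z 0.0154 c [ 527.9 -192.4] size [24.  24.7] ang 49.3 med [ 0.5266 -0.1914  0.0142]
wrist dark_block 0.51 [2, 189, 33, 234] top z 0.0122 c [ 477.7 -470.2] size [29.  53.3] ang 71.3 med [ 0.4889 -0.4705  0.0102]
bar top ((452.5447082519531, -362.36090087890625), (125.35169219970703, 25.59881591796875), 86.03653717041016)
[ 0.0676439  -0.23590161 -0.02897602] [[ 0.41513454 -0.08916234  0.00740688]
 [ 0.44729656 -0.03916536  0.02345824]] ((431.33087158203125, -63.35757064819336), (30.37848663330078, 50.3495979309082), 6.399164199829102)
[-0.05476809 -0.27634891  0.01423535] [[ 0.59794219 -0.15123996  0.00844369]
 [ 0.62606369 -0.10398708  0.02345246]] ((612.22509765625, -127.10918426513672), (48.918460845947266, 27.317230224609375), 82.24925231933594)
```

View pics/w4.png

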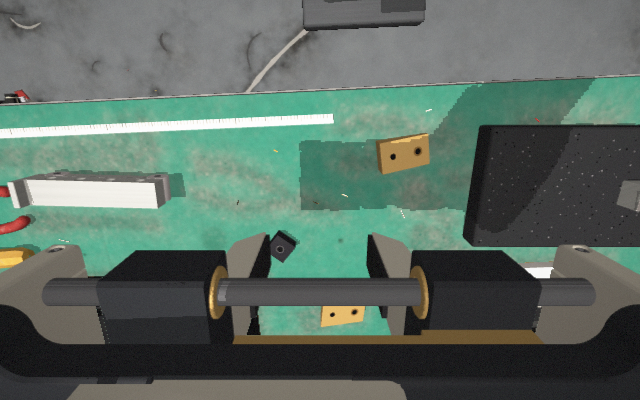

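Both tapers slope down towards +y, so the thick end is already on the stop side. The near one is at (403,153). The dark block at (284,246) has not moved, and the bar spans (12–172,190). Next: the clearance for the gripper body near the box and the fixture.

```bash
python3 - <<'E'
from h import *
W=[]
for n in ['scene','side','wrist']:
    p,d,i=snap(n); w=world(d,i); W.append(w[(d>0)])
    if n!='wrist':
        for o in ['white_block','steel_block']:
            for r in regions_of(o,n)[:2]:
                q=w[r['region']&(d>0)]; print(n,o,r['conf'],np.median(q,0),q.max(0))
W=np.vstack(W)
for nm,(x0,x1,y0,y1) in dict(bar=(.5,.62,-.42,-.3),place=(.53,.62,.04,.16)).items():
    for x in np.arange(x0,x1,.01):
        k=W[(W[:,0]>x)&(W[:,0]<x+.01)&(W[:,1]>y0)&(W[:,1]<y1)]
        print(nm,round(x,2),len(k),np.round(np.percentile(k[:,2],99),3) if len(k) else '')
E
```

```text
scene steel_block 0.64 [0.4644162  0.14040979 0.03878027] [0.48495491 0.16428588 0.05321993]
side white_block 0.84 [0.4731603  0.15515212 0.05587396] [0.51012416 0.16544581 0.05791718]
side steel_block 0.73 [0.46811596 0.16352544 0.03893242] [0.48909757 0.16641733 0.05109994]
bar 0.5 1228 0.003
bar 0.51 1321 0.003
bar 0.52 1315 0.002
bar 0.53 745 0.003
bar 0.54 574 0.003
bar 0.55 1998 0.079
bar 0.56 357 0.081
bar 0.57 317 0.08
bar 0.58 308 0.08
bar 0.59 194 0.081
bar 0.6 195 0.08
bar 0.61 198 0.08
place 0.53 266 0.031
place 0.54 336 0.001
place 0.55 600 0.017
place 0.56 1372 0.019
place 0.57 476 0.034
place 0.58 754 0.037
place 0.59 363 0.037
place 0.6 383 0.037
place 0.61 428 0.061
```

Box front is at x≈0.55 and about 80 mm high, so I'll grip the bar high (TCP z≈26) to keep the gripper body clear of it.

Request:
{"method": "jog_arm", "body": {
  "commands": [
    [-0.1,0,0,0,10.2],
    [-0.1,0,0,0,10.2],
    [-0.1,0,0,0,10.2],
    [-0.1,0,0,0,10.2],
    [-0.1,0,0,0,10.2],
    [-0.1,0,0,0,10.2],
    [-0.1,0,0,0,10.2],
    [-0.1,0,0,0,10.2],
    [-0.1,0,0,0,10.0],
    [-0.1,-40,0,0,0]
  ]
}}

```text
time_s: 21.45
ee_pos: [0.458, -0.1859, 0.1595]
tcp_rot: [-0.001, 0.732, 0.682, 0.001]
ft_force: [0.9, 0.5, 0.6]
gripper_width: 0.547
gripper_force: 0.0
```

Request:
{"method": "jog_arm", "body": {
  "commands": [
    [-0.1,-43,2,0,0],
    [-0.1,-43,2,0,0],
    [-0.1,-43,2,0,0],
    [-0.1,-43,2,0,0],
    [-0.1,0,0,30,0],
    [-0.1,0,0,30,0],
    [-0.1,0,0,0,0],
    [-0.1,0,0,0,0],
    [-0.1,0,0,0,0],
    [-0.1,0,0,0,0]
  ]
}}

```text
time_s: 22.7
ee_pos: [0.4529, -0.3614, 0.1009]
tcp_rot: [0.001, 0.733, 0.68, 0.0]
ft_force: [0.8, 1.1, 0.2]
gripper_width: 0.551
gripper_force: 0.0
```

```bash
python3 - <<'E'
from h import *
go(452.7,-359.4,26,-4)
_,_,_,res=look('wrist',['sine_bar'],'w5.png')
for q,t in res['sine_bar']:
    k=q[(q[:,2]>.032)&(q[:,2]<.040)]; print('bar top',cv2.minAreaRect((k[:,:2]*1000).astype(np.float32)))
E
```

```text
at [ 452.9 -361.4  100.9] ang -4.3 grip 50.7 spin -0.3 then tx,ty,tz [ 1.9 -0.3 74.9] q7 0.87 t 22.7
wrist sine_bar 0.7 [300, 130, 337, 276] top z 0.0375 c [ 453.1 -358.7] size [116.3  25. ] ang 85.9 med [ 0.4534 -0.3518  0.0362]
bar top ((453.0553283691406, -358.6774597167969), (116.32284545898438, 24.986406326293945), 85.93521881103516)
```

View pics/w5.png

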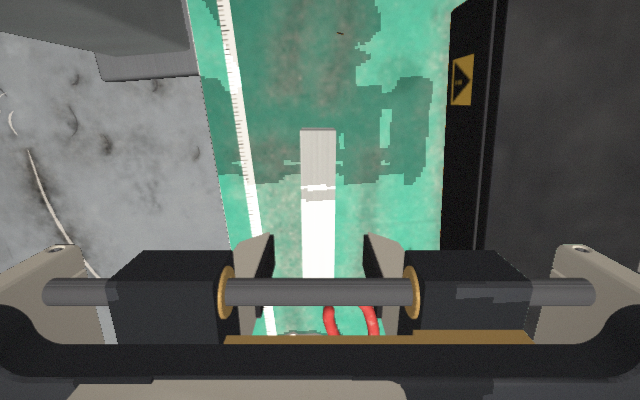

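Bar is centred between the fingers at (318,230), square to them. Descend and grip.

Request:
{"method": "jog_arm", "body": {
  "commands": [
    [-0.1,2,-0.3,30,-0.2],
    [-0.1,0,0,25,0],
    [-0.1,0,0,15,0],
    [-0.1,0,0,4,0],
    [-0.1,0,0,0,0],
    [1,0,0,0,0],
    [1,0,0,0,0],
    [1,0,0,0,0],
    [1,0,0,0,0],
    [1,0,0,0,0]
  ],
  "squeeze": 30
}}

```text
time_s: 24.05
ee_pos: [0.4525, -0.3592, 0.0262]
tcp_rot: [0.0, 0.732, 0.682, 0.0]
ft_force: [0.5, 0.3, 3.9]
gripper_width: 0.265
gripper_force: 30.0
```

Request:
{"method": "jog_arm", "body": {
  "commands": [
    [1,0,0,0,0],
    [1,0,0,-15,0],
    [1,0,0,-25,0],
    [1,0,0,-30,0],
    [1,0,0,-30,0],
    [1,0,0,-25,0],
    [1,0,0,0,-0.7],
    [1,0,0,0,0],
    [1,0,0,0,0],
    [1,0,0,0,0]
  ]
}}

```text
time_s: 25.3
ee_pos: [0.4514, -0.3587, 0.1497]
tcp_rot: [-0.001, 0.728, 0.686, -0.0]
ft_force: [-0.2, 0.3, -5.0]
gripper_width: 0.271
gripper_force: 30.0
```

```bash
python3 - <<'E'
from h import *
go(472,103,150,-2.6)
_,_,_,res=look('wrist',['sine_bar'],'w6.png',.2)
for q,t in res['sine_bar']:
    print(np.percentile(q,[2,50,98],0).round(3).tolist())
    k=q[q[:,2]>np.percentile(q[:,2],40)]; A=np.c_[k[:,:2],np.ones(len(k))]; print(np.linalg.lstsq(A,k[:,2],rcond=None)[0])
E
```

```text
at [ 451.4 -358.7  149.7] ang -3.4 grip 24.9 spin -0.8 then tx,ty,tz [ 4.621e+02 -3.000e-01 -3.000e-01] q7 0.84 t 25.3
wrist sine_bar 0.82 [289, 146, 349, 336] top z 0.1608 c [ 452.  -351.9] size [104.1  25.1] ang 86.8 med [ 0.4525 -0.3361  0.1597]
[[0.44, -0.4, 0.147], [0.453, -0.335, 0.16], [0.465, -0.3, 0.161]]
[0.01050867 0.00166324 0.15602105]
```

View pics/w6.png

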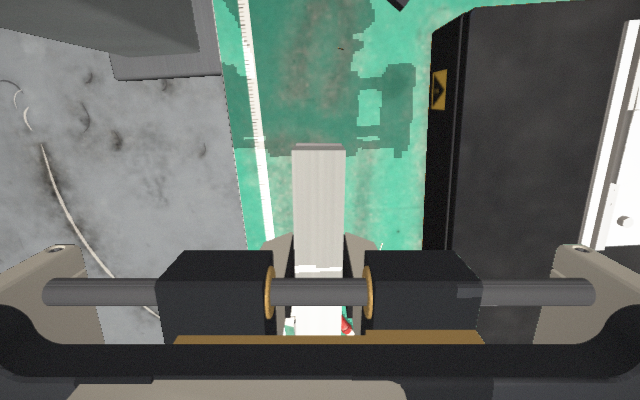

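Bar is held level, with its top 10 mm above the TCP. Carry it over to the plate.

Request:
{"method": "jog_arm", "body": {
  "commands": [
    [1,20,0,0,-0.8],
    [1,40,0,0,0],
    [1,50,0,0,0],
    [1,50,0,0,0],
    [1,50,0,0,0],
    [1,50,0,0,0],
    [1,50,0,0,0],
    [1,50,0,0,0],
    [1,45,0,0,0],
    [1,30,0,0,0]
  ]
}}

```text
time_s: 26.65
ee_pos: [0.471, 0.0792, 0.1509]
tcp_rot: [-0.001, 0.721, 0.692, 0.0]
ft_force: [0.8, -1.0, -4.4]
gripper_width: 0.271
gripper_force: 30.0
```

Request:
{"method": "jog_arm", "body": {
  "commands": [
    [1,15,0,0,0],
    [1,4,0,0,0],
    [1,0,0,15,0],
    [1,0,0,15,0],
    [1,0,0,10,0],
    [1,0,0,0,0],
    [1,0,0,0,0],
    [1,0,0,0,0],
    [1,0,0,0,0],
    [1,0,0,0,0]
  ]
}}

```text
time_s: 27.9
ee_pos: [0.4728, 0.0946, 0.1111]
tcp_rot: [0.0, 0.723, 0.691, 0.0]
ft_force: [-0.7, -0.7, -5.6]
gripper_width: 0.265
gripper_force: 30.0
```

```bash
python3 - <<'E'
from h import *
go(472.5,95.5,87,-2.6)
_,_,_,res=look('wrist',['sine_bar','white_block'],'w7.png',.2)
look('side',['sine_bar','white_block','steel_block'],'s7.png',.2)
E
```

```text
at [472.8  94.6 111.1] ang -2.6 grip 24.4 spin 0.0 then tx,ty,tz [ 0.8 -0.4 24.1] q7 -0.08 t 27.9
wrist sine_bar 0.75 [294, 145, 349, 335] top z 0.1222 c [473.4 101.3] size [104.1  25.5] ang 87.6 med [0.4736 0.1168 0.1211]
wrist white_block 0.67 [298, 124, 337, 143] top z 0.0595 c [474.7 155. ] size [13.  23.8] ang 87.5 med [0.4744 0.155  0.0582]
side sine_bar 0.8 [234, 210, 294, 267] top z 0.1199 c [468.1  96. ] size [123.8  42.4] ang 77.1 med [0.4732 0.1238 0.1189]
side white_block 0.62 [238, 277, 261, 293] top z 0.0574 c [474.6 152.3] size [25.6 23.7] ang 87.3 med [0.4735 0.1546 0.0562]
side steel_block 0.82 [238, 289, 259, 302] top z 0.0491 c [470.8 159.7] size [31.9 16. ] ang 40.1 med [0.4713 0.1638 0.0463]
```

View pics/w7.png

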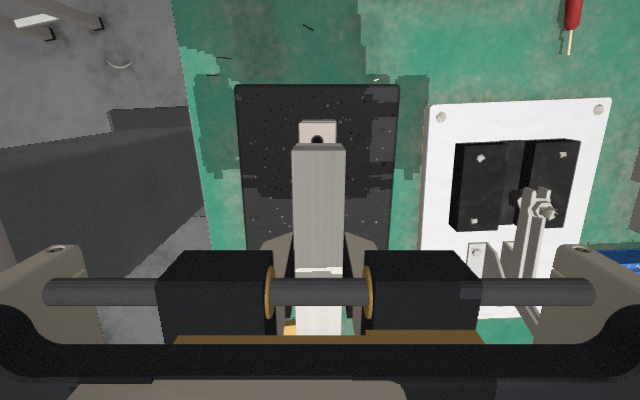

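Bar end at (318,148), white block peeking out ahead at (318,132): lined up. Lower gently with a lighter grip so the bar can pivot.

Request:
{"method": "jog_arm", "body": {
  "commands": [
    [1,0.5,-0.3,10,0],
    [1,0,0,10,0],
    [1,0,0,4,0],
    [1,0,0,0,0],
    [1,0,0,1,0],
    [1,0,0,1,0],
    [1,0,0,1,0],
    [1,0,0,1,0],
    [1,0,0,1,0],
    [1,0,0,0,0]
  ],
  "squeeze": 14
}}

```text
time_s: 29.5
ee_pos: [0.4727, 0.0945, 0.082]
tcp_rot: [0.0, 0.723, 0.691, 0.0]
ft_force: [-0.0, -3.9, -0.2]
gripper_width: 0.271
gripper_force: 14.0
```

```bash
python3 - <<'E'
from h import *
go(472.5,95.5,69.5,-2.6)
_,_,_,res=look('wrist',['sine_bar','white_block'],None,.2)
for q,t in res['sine_bar']:
    k=q[q[:,2]>.07]; A=np.c_[k[:,:2],np.ones(len(k))]; print(np.linalg.lstsq(A,k[:,2],rcond=None)[0])
E
```

```text
at [472.7  94.5  82. ] ang -2.6 grip 25.0 spin -0.0 then tx,ty,tz [ 1.  -0.3 12.5] q7 -0.05 t 29.5
wrist sine_bar 0.74 [292, 142, 348, 335] top z 0.0952 c [473.1 100.4] size [105.3  25.1] ang 87.5 med [0.4736 0.1172 0.093 ]
wrist white_block 0.57 [294, 125, 341, 143] top z 0.0595 c [475.  157.3] size [ 9.3 23.7] ang 87.2 med [0.4754 0.1573 0.0583]
[-0.00266488  0.01990802  0.09137964]
```

Request:
{"method": "jog_arm", "body": {
  "commands": [
    [1,-0.3,0,1,0],
    [1,-0.3,0,1,0],
    [1,-0.2,0,1,0],
    [1,-0.2,0,1,0],
    [1,-0.2,0,1,0],
    [1,-0.2,0,1,0],
    [1,-0.2,0,1,0],
    [1,-0.2,0,1,0],
    [1,0,0,0,0],
    [1,0,0,0,0]
  ]
}}

```text
time_s: 30.9
ee_pos: [0.4722, 0.0936, 0.0737]
tcp_rot: [-0.0, 0.723, 0.691, -0.0]
ft_force: [0.6, -1.5, -3.3]
gripper_width: 0.272
gripper_force: 14.0
```

```bash
python3 - <<'E'
from h import *
go(472.5,95.5,69.5,-2.6)
_,_,_,res=look('wrist',['sine_bar','white_block'],None,.2)
for q,t in res['sine_bar']:
    k=q[q[:,2]>.07]; A=np.c_[k[:,:2],np.ones(len(k))]; print(np.linalg.lstsq(A,k[:,2],rcond=None)[0])
E
```

```text
at [472.2  93.6  73.7] ang -2.6 grip 25.0 spin 0.0 then tx,ty,tz [2.  0.3 4.2] q7 -0.04 t 30.9
wrist sine_bar 0.63 [289, 144, 352, 334] top z 0.0955 c [474.  132.3] size [36.1 25.2] ang 87.5 med [0.4741 0.1364 0.0929]
wrist white_block 0.93 [296, 126, 342, 142] top z 0.0594 c [474.9 157.2] size [ 8.8 23.6] ang 87.7 med [0.4753 0.1573 0.0582]
[0.00421388 0.15016138 0.06774779]
```

Request:
{"method": "jog_arm", "body": {
  "commands": [
    [1,-0.2,0,1,0],
    [1,-0.2,0,1,0],
    [1,-0.2,0,1,0],
    [1,0,0,1,0],
    [1,0,0,1,0],
    [1,0,0,0,0],
    [1,0,0,0,0],
    [1,0,0,0,0],
    [1,0,0,0,0],
    [1,0,0,0,0]
  ]
}}

```text
time_s: 32.3
ee_pos: [0.4723, 0.0925, 0.0698]
tcp_rot: [-0.0, 0.723, 0.691, 0.0]
ft_force: [-3.8, -2.6, 11.3]
gripper_width: 0.273
gripper_force: 14.0
```

```bash
python3 - <<'E'
from h import *
go(472.5,95.5,69.5,-2.6)
_,_,_,res=look('wrist',['sine_bar','white_block'],None,.2)
for q,t in res['sine_bar']:
    k=q[q[:,2]>.07]; A=np.c_[k[:,:2],np.ones(len(k))]; print(np.linalg.lstsq(A,k[:,2],rcond=None)[0])
E
```

```text
at [472.3  92.5  69.8] ang -2.6 grip 25.2 spin 0.0 then tx,ty,tz [3.  0.1 0.3] q7 -0.04 t 32.3
wrist sine_bar 0.89 [288, 142, 351, 334] top z 0.0955 c [474.1 133.5] size [29.3 25. ] ang 87.4 med [0.4745 0.1375 0.0929]
wrist white_block 0.86 [296, 122, 342, 144] top z 0.0594 c [474.8 156.8] size [ 9.5 23.7] ang 87.4 med [0.4747 0.1569 0.0582]
[0.00870399 0.14632297 0.06463592]
```

```bash
python3 - <<'E'
from h import *
p,d,W,res=look('side',['sine_bar'],'s8.png',.2)
im=cv2.imread('pics/s8.png')[190:330,180:340]; cv2.imwrite('pics/s8c.png',cv2.resize(im,None,fx=4,fy=4,interpolation=cv2.INTER_CUBIC))
p,d,W,res=look('wrist',['sine_bar'],None,.2)
q=res['sine_bar'][0][0]; q=q[(abs(q[:,0]-.474)<.009)]
for y in np.arange(.02,.16,.01):
    k=q[abs(q[:,1]-y)<.003]
    if len(k)>3: print(round(y,3),len(k),np.round(np.percentile(k[:,2],[10,50,90])*1000,1))
E
```

```text
side sine_bar 0.95 [238, 237, 293, 281] top z 0.0928 c [475.  137.4] size [30.7 25.9] ang 88.5 med [0.4731 0.1451 0.0901]
side sine_bar 0.37 [315, 234, 334, 259] top z 0.0202 c [434.  -72.6] size [29.7 28.5] ang 6.1 med [ 0.4336 -0.0744  0.0173]
wrist sine_bar 0.64 [216, 72, 419, 331] top z 0.0314 c [471.9  97.3] size [178.4 120.3] ang 87.4 med [0.4737 0.1457 0.0302]
wrist sine_bar 0.57 [289, 143, 351, 334] top z 0.0956 c [474.1 130.2] size [36. 25.] ang 87.7 med [0.4743 0.1374 0.093 ]
0.16 49 [29.4 30.2 30.9]
```

View pics/s8c.png

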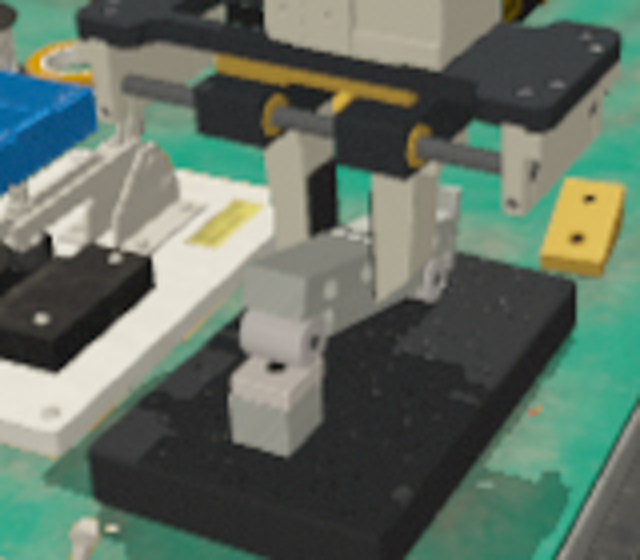

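The side crop shows the high roller on the white block at (280,345) and the bar tilted, with its stop end lower. Measure the slope properly.

```bash
cat >> h.py <<'E'
def slope(cam='wrist'):
    p,d,i=snap(cam); W=world(d,i); q=W[d>0]
    for y in np.arange(.0,.165,.012):
        k=q[(abs(q[:,1]-y)<.003)&(abs(q[:,0]-.474-.045*(y-.1))<.009)&(q[:,2]<.12)]
        if len(k)>3: print(round(y,3),len(k),np.round(np.percentile(k[:,2],[10,50,90])*1000,1))
E
python3 - <<'E'
from h import *
slope(); print(); slope('scene')
E
```

```text
0.036 171 [63.1 64.  64.8]
0.048 190 [66.6 67.4 68.4]
0.06 117 [69.9 70.6 71.3]
0.084 202 [77.4 78.1 78.9]
0.096 310 [80.5 81.4 82.3]
0.108 355 [84.  84.9 85.7]
0.12 422 [87.5 88.5 89.4]
0.132 482 [90.9 91.9 92.8]
0.144 666 [92.5 95.  96. ]
0.156 439 [57.5 58.3 59.6]

0.0 57 [-7.946e+02 -2.105e+02  7.000e-01]
0.012 24 [-798.9    7.9   31.9]
0.024 48 [-797.9   57.5   70.4]
0.036 21 [-799.    30.3   64.2]
0.048 22 [-801.9   64.2   69.4]
0.06 20 [-798.    69.8   72.6]
0.072 22 [-802.1   51.1   75. ]
0.084 25 [-799.4   76.3   82.6]
0.096 21 [-801.7   32.5   82.3]
0.108 14 [-803.8 -795.3   30.8]
0.12 17 [-806.4 -794.5   31. ]
0.132 13 [-799.2   27.4   30.8]
0.144 9 [-806.7 -802.8   29.8]
0.156 9 [-805.1 -800.3 -794.3]
```

Slope 0.291 = 16.2°, so both rollers are seated. Release and rise.

Request:
{"method": "jog_arm", "body": {
  "commands": [
    [1,0,0,-0.7,0],
    [1,0,0,0,0],
    [0.1,0,0,0,0],
    [0.1,0,0,0,0],
    [0.1,0,0,0,0],
    [0.1,0,0,0,0],
    [0.1,0,0,-20,0],
    [0.1,0,0,-40,0],
    [0.1,0,0,-30,0],
    [0.1,0,0,0,0]
  ]
}}

```text
time_s: 34.0
ee_pos: [0.4742, 0.0932, 0.1616]
tcp_rot: [0.001, 0.723, 0.691, 0.002]
ft_force: [0.6, 0.3, -0.1]
gripper_width: 0.449
gripper_force: 0.0
```

```bash
python3 - <<'E'
from h import *
slope()
p,d,W,res=look('wrist',['sine_bar','white_block','steel_block'],'w9.png',.3)
q=res['sine_bar'][0][0]; print(np.percentile(q,[0.5,99.5],0))
k=q[q[:,2]>.055]; print(cv2.minAreaRect((k[:,:2]*1000).astype(np.float32)))
look('side',['white_block','steel_block'],None,.3)
go(431.3,-63.4,100,6.4)
E
```

```text
0.024 74 [70.  71.1 72. ]
0.036 96 [63.2 64.1 64.9]
0.048 110 [66.6 67.6 68.4]
0.06 118 [70.1 70.9 71.9]
0.072 123 [73.5 74.4 75.5]
0.084 138 [76.8 78.  78.9]
0.096 152 [80.4 81.3 82.3]
0.108 162 [84.1 85.  85.9]
0.12 176 [87.5 88.5 89.4]
0.132 191 [90.8 92.  93. ]
0.144 224 [92.6 95.3 96.2]
0.156 184 [57.2 58.2 59.4]
wrist sine_bar 0.9 [301, 129, 337, 278] top z 0.0952 c [474.2 133.2] size [29.6 24.4] ang 88.6 med [0.4744 0.136  0.0927]
wrist white_block 0.79 [302, 117, 332, 131] top z 0.0594 c [474.6 157.2] size [ 8.7 23.5] ang 87.6 med [0.4749 0.1572 0.0581]
wrist white_block 0.35 [299, 129, 339, 276] top z 0.0952 c [474.1 133.1] size [29.6 25. ] ang 87.3 med [0.4743 0.1359 0.0927]
wrist steel_block 0.68 [275, 304, 305, 335] top z 0.0213 c [432.9 -70.1] size [29.9 27.3] ang 6.2 med [ 0.4343 -0.0717  0.0183]
[[0.45855629 0.02340359 0.06239864]
 [0.48632435 0.15294439 0.09633323]]
((472.0855407714844, 87.50460052490234), (131.39199829101562, 24.9246768951416), 87.37189483642578)
side white_block 0.63 [238, 282, 262, 294] top z 0.0573 c [473.7 153.2] size [24.6 22.6] ang 86.6 med [0.4718 0.1591 0.056 ]
side steel_block 0.68 [238, 288, 258, 303] top z 0.0483 c [470.7 159.4] size [32.3 18.1] ang 41.2 med [0.4717 0.1637 0.0457]
at [471.7  92.4 158.6] ang -2.6 grip 41.8 spin -9.0 then tx,ty,tz [-150.3  -57.5   58.6] q7 -0.13 t 34.4
```

View pics/w9.png

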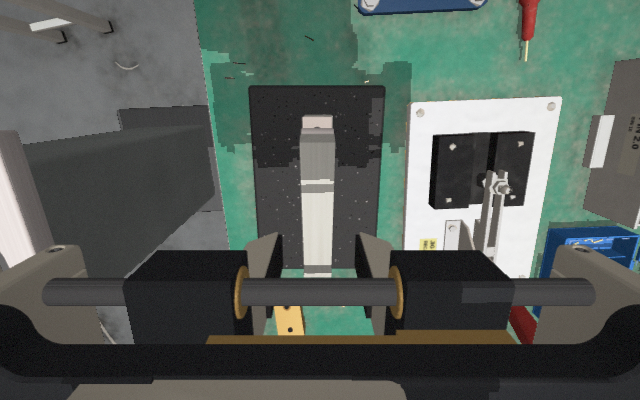

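Bar stands by itself: high roller on the white block (318,122), stop at the low end (318,272). It works out at white x≈0.051 in the bar frame. Now the taper block, at (289,320).

Request:
{"method": "jog_arm", "body": {
  "commands": [
    [-0.1,0,0,0,-9],
    [-0.1,-40,-14.5,0,0],
    [-0.1,-40,-15,0,0],
    [-0.1,-40,-15,0,0],
    [-0.1,-30,-13,0,0],
    [-0.1,0,0,40,0],
    [-0.1,0,0,40,0],
    [-0.1,0,0,0,0],
    [-0.1,0,0,0,0],
    [-0.1,0,0,0,0]
  ]
}}

```text
time_s: 35.65
ee_pos: [0.4333, -0.0629, 0.0809]
tcp_rot: [0.001, 0.666, 0.746, 0.001]
ft_force: [0.5, -0.7, 0.3]
gripper_width: 0.553
gripper_force: 0.0
```

```bash
python3 - <<'E'
from h import *
_,_,_,res=look('wrist',['taper_block'],'w10.png')
for q,t in res.get('taper_block',[]):
    k=q[q[:,2]>.006]; print(np.percentile(k,[1,99],0),cv2.minAreaRect((k[:,:2]*1000).astype(np.float32)))
go(431.3,-63.4,9.5,6.4)
E
```

```text
wrist taper_block 0.96 [521, 271, 539, 338] top z 0.0220 c [560.6 -84.4] size [ 20.3 180.9] ang 49.2 med [ 0.6207 -0.1384  0.019 ]
wrist taper_block 0.79 [298, 171, 335, 246] top z 0.0227 c [432.8 -74.7] size [29.7 27.3] ang 4.7 med [ 0.4333 -0.0771  0.0199]
[[ 0.61080715 -0.1494091   0.00661232]
 [ 0.62567202 -0.10092819  0.02267734]] ((565.9902954101562, -78.20748901367188), (36.70119857788086, 180.8607940673828), 49.19184112548828)
[[ 0.41624225 -0.08755272  0.0078035 ]
 [ 0.4470833  -0.03808238  0.02335452]] ((431.8323669433594, -63.010841369628906), (29.841201782226562, 50.726715087890625), 5.195096492767334)
at [433.  -62.7  80.7] ang 6.4 grip 50.3 spin 0.0 then tx,ty,tz [-0.5 -1.8 71.2] q7 0.47 t 35.75
```

View pics/w10.png

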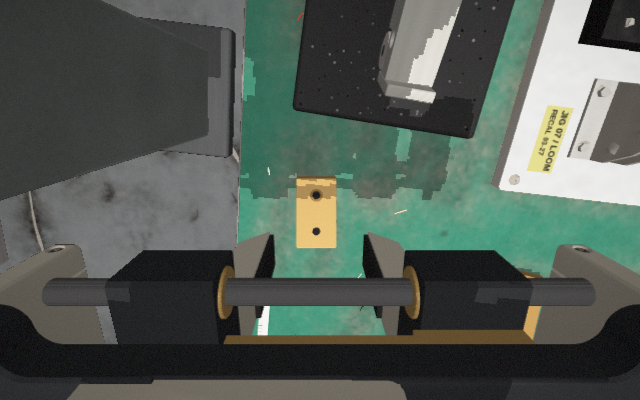

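Near taper block at (316,212) is between the open fingers and square to them. The look-alike is far right at (530,300). Descend and grip.

Request:
{"method": "jog_arm", "body": {
  "commands": [
    [-0.1,0,-1.4,30,0],
    [-0.1,0,0,25,0],
    [-0.1,0,0,12,0],
    [-0.1,0,0,3,0],
    [-0.1,0,0,0,0],
    [1,0,0,0,0],
    [1,0,0,0,0],
    [1,0,0,0,0],
    [1,0,0,0,0],
    [1,0,0,0,0]
  ],
  "squeeze": 15
}}

```text
time_s: 37.0
ee_pos: [0.431, -0.063, 0.0099]
tcp_rot: [0.0, 0.666, 0.746, 0.0]
ft_force: [-1.0, 0.5, 5.3]
gripper_width: 0.321
gripper_force: 15.0
```

Request:
{"method": "jog_arm", "body": {
  "commands": [
    [1,0,0,0,0],
    [1,0,0,-15,0],
    [1,0,0,-30,0],
    [1,0,0,-40,0],
    [1,0,0,-35,0],
    [1,0,0,0,8.5],
    [1,0,0,0,0],
    [1,0,0,0,0],
    [1,0,0,0,0],
    [1,0,0,0,0]
  ]
}}

```text
time_s: 38.25
ee_pos: [0.4302, -0.0632, 0.1292]
tcp_rot: [-0.0, 0.72, 0.694, -0.0]
ft_force: [0.4, 0.5, -1.0]
gripper_width: 0.329
gripper_force: 15.0
```

```bash
python3 - <<'E'
from h import *
_,_,_,res=look('wrist',['taper_block'],None)
for q,t in res.get('taper_block',[]):
    k=q[q[:,2]>np.percentile(q[:,2],20)]; A=np.c_[k[:,:2],np.ones(len(k))]; print(np.linalg.lstsq(A,k[:,2],rcond=None)[0],np.percentile(q,[1,99],0),cv2.minAreaRect((k[:,:2]*1000).astype(np.float32)))
go(470.7,57.2,130,-2.6)
E
```

```text
wrist taper_block 0.94 [479, 219, 528, 278] top z 0.0225 c [ 609.5 -138.3] size [25.5 31.1] ang 84.9 med [ 0.6083 -0.1399  0.0197]
wrist taper_block 0.79 [294, 201, 347, 308] top z 0.1377 c [430.3 -67.3] size [42.9 29.3] ang 87.9 med [ 0.4308 -0.0626  0.1347]
wrist taper_block 0.38 [285, 0, 450, 113] top z 0.0315 c [469.6  45.7] size [ 78.1 120. ] ang 87.5 med [0.4562 0.0455 0.0302]
[ 0.03756125 -0.27674446 -0.04251635] [[ 5.93913784e-01 -1.50760719e-01  2.65574606e-04]
 [ 6.28204695e-01 -1.00507907e-01  2.31318682e-02]] ((611.6406860351562, -126.62376403808594), (50.7427978515625, 31.371164321899414), 81.58917236328125)
[-0.01451861 -0.28823915  0.12292148] [[ 0.41619632 -0.08727162  0.12090395]
 [ 0.44519508 -0.03813684  0.14189533]] ((430.376708984375, -63.9994010925293), (49.565650939941406, 29.251768112182617), 87.92671203613281)
[0.00035061 0.00039308 0.03026596] [[0.41058235 0.00672798 0.02766013]
 [0.52783738 0.08405212 0.03187806]] ((469.4449157714844, 45.49586486816406), (76.8753433227539, 118.3433609008789), 87.98494720458984)
at [430.4 -63.2 129.3] ang -2.1 grip 29.9 spin 0.5 then tx,ty,tz [122.1  34.8  -0.7] q7 0.26 t 38.35
```

Request:
{"method": "jog_arm", "body": {
  "commands": [
    [1,20,6,0,0.5],
    [1,40,11,0,0],
    [1,40,11,0,0],
    [1,22,6,0,0],
    [1,0,0,0,0],
    [1,0,0,15,0],
    [1,0,0,14,0],
    [1,0,0,6,0],
    [1,0,0,0,0],
    [1,0,0,0,0]
  ],
  "squeeze": 10
}}

```text
time_s: 39.6
ee_pos: [0.4701, 0.0571, 0.0946]
tcp_rot: [0.0, 0.723, 0.691, 0.0]
ft_force: [-0.9, -0.4, -1.4]
gripper_width: 0.323
gripper_force: 10.0
```

```bash
python3 - <<'E'
from h import *
go(470.7,57.2,86.7,-2.6)
slope()
p,d,i=snap('wrist','w11.png')
E
```

```text
at [470.1  57.1  94.6] ang -2.6 grip 29.7 spin -0.0 then tx,ty,tz [0.1 0.6 7.9] q7 0.04 t 39.6
0.036 36 [107.  107.8 108.2]
0.048 214 [101.7 102.5 103.5]
0.06 405 [ 98.3  99.4 100.5]
0.072 398 [94.8 95.8 97. ]
0.084 503 [77.2 78.8 92.2]
0.096 326 [80.4 81.4 82.5]
0.108 370 [83.9 84.9 86. ]
0.12 420 [87.4 88.4 89.6]
0.132 484 [90.9 92.  93.1]
0.144 523 [93.6 95.1 96.2]
0.156 301 [57.3 58.2 59.2]
```

View pics/w11.png

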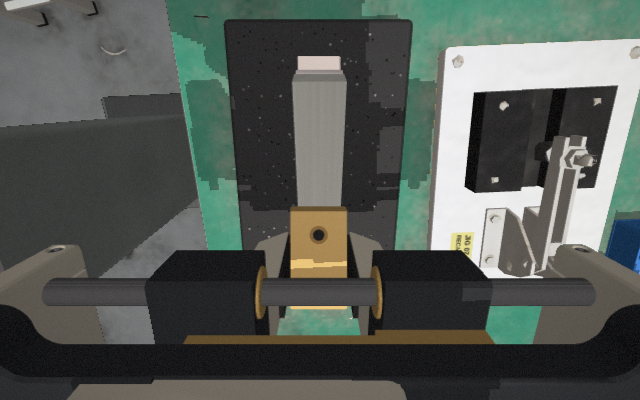

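Taper is centred over the bar (318,235), in line with it. Lower slowly with a light grip.

Request:
{"method": "jog_arm", "body": {
  "commands": [
    [1,0,0.5,4,0],
    [1,0,0,2,0],
    [1,0,0,1,0],
    [1,0,0,1,0],
    [1,0,0,1,0],
    [1,0,0,1,0],
    [1,0,0,1,0],
    [1,0,0,1,0],
    [1,0,0,0,0],
    [1,0,0,0,0]
  ],
  "squeeze": 7
}}

```text
time_s: 40.95
ee_pos: [0.4704, 0.0572, 0.0825]
tcp_rot: [0.0, 0.723, 0.691, 0.0]
ft_force: [0.0, -3.7, 0.0]
gripper_width: 0.326
gripper_force: 7.0
```

```bash
python3 - <<'E'
from h import *
go(470.7,57.2,79.5,-2.6)
slope()
E
```

```text
at [470.4  57.2  82.5] ang -2.6 grip 30.0 spin 0.0 then tx,ty,tz [-0.   0.3  3. ] q7 0.06 t 40.95
0.048 229 [88.4 89.3 90. ]
0.06 373 [87.1 88.  88.8]
0.072 382 [85.6 86.4 87.1]
0.084 498 [77.5 78.8 83.9]
0.096 366 [80.5 81.5 82.4]
0.108 417 [83.9 85.  85.9]
0.12 486 [87.4 88.5 89.5]
0.132 565 [90.9 91.9 92.9]
0.144 611 [93.6 95.1 96.1]
0.156 342 [57.4 58.2 59.2]
```

Request:
{"method": "jog_arm", "body": {
  "commands": [
    [1,0,0,1,0],
    [1,0,0,1,0],
    [1,0,0,1,0],
    [1,0,0,0.7,0],
    [1,0,0,0,0],
    [1,0,0,0,0],
    [1,0,0,0,0],
    [1,0,0,0,0],
    [1,0,0,0,0],
    [1,0,0,0,0]
  ]
}}

```text
time_s: 42.25
ee_pos: [0.4705, 0.0574, 0.0791]
tcp_rot: [-0.0, 0.723, 0.691, 0.0]
ft_force: [-0.9, -2.7, 5.1]
gripper_width: 0.326
gripper_force: 7.0
```

```bash
python3 - <<'E'
from h import *
go(470.7,57.2,79.5,-2.6)
slope()
E
```

```text
at [470.5  57.4  79.1] ang -2.6 grip 30.0 spin 0.0 then tx,ty,tz [-0.2  0.3 -0.4] q7 0.06 t 42.25
0.048 234 [84.5 85.2 86.1]
0.06 353 [84.6 85.2 85.9]
0.072 376 [84.4 85.2 86. ]
0.084 446 [77.3 78.5 81.1]
0.096 385 [80.4 81.5 82.4]
0.108 437 [83.9 84.9 85.9]
0.12 502 [87.4 88.5 89.5]
0.132 585 [90.8 91.9 93. ]
0.144 644 [93.6 95.1 96.1]
0.156 361 [57.1 58.2 59.1]
```

The top face is level at 85.2 mm throughout. Release and rise.

Request:
{"method": "jog_arm", "body": {
  "commands": [
    [1,0,0,-0.4,0],
    [1,0,0,0,0],
    [0.1,0,0,0,0],
    [0.1,0,0,0,0],
    [0.1,0,0,0,0],
    [0.1,0,0,0,0],
    [0.1,0,0,-10,0],
    [0.1,0,0,-40,0],
    [0.1,0,0,-40,0],
    [0.1,0,0,0,0]
  ]
}}

```text
time_s: 43.55
ee_pos: [0.4729, 0.0577, 0.1726]
tcp_rot: [0.001, 0.723, 0.691, 0.003]
ft_force: [0.7, 0.3, -0.8]
gripper_width: 0.445
gripper_force: 0.0
```

```bash
python3 - <<'E'
from h import *
slope()
_,_,_,res=look('wrist',['taper_block','white_block','dark_block'],'w12.png')
for q,t in res.get('taper_block',[]):
    k=q[q[:,2]>.08]; 
    if len(k)>20: print(np.percentile(k,[1,99],0),cv2.minAreaRect((k[:,:2]*1000).astype(np.float32)))
E
```

```text
0.036 146 [84.6 85.3 86.1]
0.048 144 [84.6 85.4 86.2]
0.06 157 [84.5 85.3 86.1]
0.072 156 [84.5 85.2 86. ]
0.084 182 [77.3 78.4 81.3]
0.096 160 [80.5 81.4 82.5]
0.108 181 [83.9 84.9 85.9]
0.12 189 [87.5 88.5 89.4]
0.132 208 [90.7 91.9 93.1]
0.144 224 [93.1 95.1 96.3]
0.156 156 [57.2 58.2 59. ]
wrist white_block 0.85 [303, 71, 334, 82] top z 0.0597 c [474.9 156.9] size [ 9.2 23.4] ang 87.6 med [0.4745 0.1575 0.0581]
```

View pics/w12.png

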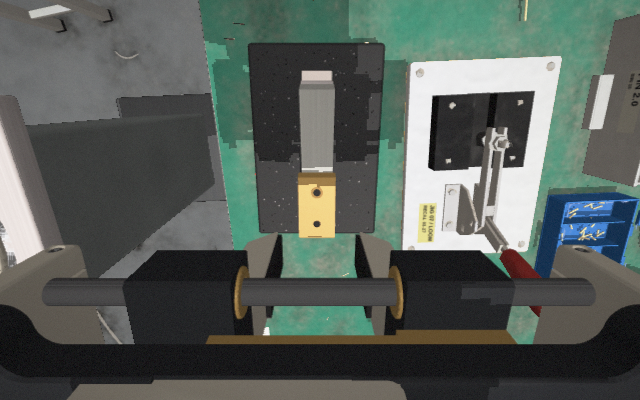

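The picture shows the taper (316,205) on the low end of the bar, with the white block at (317,76) under the high end. Check the taper's position along the bar, then hand in.

```bash
python3 - <<'E'
from h import *
p,d,i=snap('wrist'); W=world(d,i); q=W[d>0]
k=q[(abs(q[:,2]-.0853)<.002)&(q[:,1]<.09)&(q[:,1]>.01)&(abs(q[:,0]-.472)<.02)]
lo,hi=np.percentile(k[:,1],[.5,99.5])*1000; c=np.median(k[:,0])
print(lo,hi,'x0 est from thin edge',(hi-98.1+44*.281)/.96-38,'from thick',(lo-98.1+58.6*.281)/.96+12,c, 'bar line',472.1+((lo+hi)/2-87.5)*.045)
if -50<(hi-98.1+44*.281)/.96-38<-37: print(hand_in())
E
```

```text
28.741799695095498 81.01637429069692 x0 est from thin edge -42.916276780524036 from thick -43.09541698427552 0.47044329017427156 bar line 470.63205891468033
the job is handed in; nothing more can be done
None
```

I set up the sine bar as asked and handed the job in at about 44 s; no verdict came back. Last measurements before handing in: bar at 16.2° with its rollers on the white block and the granite, taper flat with its top face level and its thick end about 5 mm from the stop. Everything is released, and I never touched the dark block, cutters or screwdriver.

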